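# Stand the tipped sample jar back in its row

### The job

The jar with the blue lid has tipped over beside the sample lane. Stand it upright, lid up, centred on the yellow square that marks the free place in the lane, and let go, leaving the green-lidded and black-lidded jars in the lane standing where they are. The red-lidded jar is not wanted in the lane.

Things in the scene. Friction and masses are not known exactly. Their poses are not given: they have to be found in the camera images.
- blue_jar_center (a point): Centre (half-way up) of the blue-lidded jar: white, square, 54 x 54 mm, 85 mm tall, plus a round lid 50 mm in diameter: 105 mm in all, about 0.3 kg. z axis from foot to lid, x and y square to its sides. It starts lying on a flat side on the table, foot towards the lane, lid away, this point 27 mm up. A like jar with a red lid lies 13 cm or more from it, on the same side of the lane.
- free_place: Yellow square, 60 x 60 mm, flat on the lane floor, 6 mm above the table; origin at its centre. x along the lane, y across it, towards the side where the tipped jars lie. The lane is a fixed grey strip, 360 mm long, with edges 14 mm above the table, 84 mm apart. It has 3 places 110 mm apart: this one and those of the two standing jars; their order varies.
- green_jar_center (a point): Centre (half-way up, 52 mm above the lane floor) of the green-lidded jar standing in the lane; same size as the blue one, z axis up. Loose.
- black_jar_center (a point): Centre (half-way up, 52 mm above the lane floor) of the black-lidded jar standing in the lane; same size as the blue one, z axis up. Loose.
Mind the look-alikes: they are no part of the job. Leave any pink or purple look-alike of the part that bears blue_jar_center alone.

How it is judged (in metres and radians):
At the end, for the whole second after the job is handed in: The blue-lidded jar stands at rest in the lane, lid up within 10 degrees of vertical, its centre within 18 mm (horizontally) of the centre of the yellow square; the green-lidded and black-lidded jars stand upright within 10 degrees and within 20 mm of where they began (angle between each of blue_jar_center, green_jar_center, black_jar_center's own z axis and vertical below 0.175 rad and horizontal distance between blue_jar_center and free_place below 0.018 m and z of blue_jar_center in the frame of free_place below 0.06 m and linear speed of blue_jar below 0.02 m/s and distance of each of green_jar_center, black_jar_center from where it was at the start of the episode below 0.02 m); the robot touches nothing.
It fails at once if a jar standing in the lane is knocked over (angle between any of green_jar_center, black_jar_center's own z axis and vertical above 0.5 rad).
It also fails if it takes over 38 s, if anything falls off the work surface, if the arm or the gripper's body presses on something with over 40 N, if the wrist force passes 120 N, or if a joint passes its speed limit or range.

### The arm

A 7-joint arm with a two-finger parallel gripper is mounted at the origin on the work surface. World frame = base frame: x ahead of the robot, y to its left, z up, the work surface at z = 0. Lengths are in m, angles in degrees, forces in N, time in s.
With the tool pointing down it reaches from about 0.4 to 0.9 m from the base axis. Payload 5.5 kg.
Tool frame: the origin (TCP) lies between the finger pads; the fingertips stand 8 mm ahead of it and the grasp point (between the pads) lies 11 mm behind it; z points along the fingers, y is the line along which they close (so a half turn about z gives the same grasp; the last joint's range is limited). The gripper opens to 85 mm and grips with 20 to 120 N. Pads are 22 mm wide; open, the fingers measure 114 mm over their backs; the gripper's body (76 mm by 85 mm) begins 54 mm behind the grasp point. The pads swing forward as they close: fully open they stand 13 mm farther back than shut.
Start: joints at [88.648, 28.699, -24.465, 88.831, 12.651, 65.22, -12.049], TCP at [0.184, -0.623, 0.239] pointing down, gripper open.
Joint ranges: [-164.97, 164.97], [-17.58, 116.51], [-87.97, 89.64], [11.32, 138.91], [-80.73, 260.73], [10.89, 115.49], [-147.41, 147.41]. Speed limits (degrees/s): [147.25, 147.25, 180, 180, 180, 180, 180].

### API

Orientations are given as a 3x3 rotation matrix whose columns are the frame's x, y, z axes.
In Python, from bench import bot gives the robot as it stands.
- The arm moves only by the tool step_arm, never from a script. Its argument "steps" is a list of rows, each an object of numbers: "wx", "wy", "wz": the turn, a rotation vector about the world's x, y, z normalised to -1 to 1, where 1 is pi/4 rad; "tx", "ty", "tz": the shift along the world's x, y, z normalised to -1 to 1, where 1 is 50 cm; "gripper": the opening, from 0 (shut) to 1 (fully open). In form: [{"wx": .., "wy": .., "wz": .., "tx": .., "ty": .., "tz": .., "gripper": ..}, ...]. A call has 1 to 20 rows; each row is the pose to reach, as a shift and turn from the pose commanded when the call began; what a row does not reach only later rows make up. A row lasts 1/12 s, in which the tool goes at most 41.7 mm and 7.16 degrees, less where a joint would pass 70% of its speed; a pose out of reach is approached as far as the arm can. A call with a number of a shift or a turn outside -1 to 1 is refused whole. A call with a gripper value outside its range is refused whole. The fingers move at their own pace and stop on an object; "force" is the grip in N (left out, the last holds). Time passes only in rows, so rows that repeat a pose let the fingers close. It gives the time, the measured TCP pose, the force, the opening and the grip force at its end, in the units of the state.
- bot.get_state(): the state, without advancing time (a new reading comes with each control period).
- bot.read_camera(name): name is "scene" or "top" or "wrist"; returns the picture (480x640x3 uint8, blue, green, red); there is no depth.
- bot.camera_model(name): a dict with "mtx" (3x3 intrinsics, pixels), "camera_from_world" (4x4, takes a point from world to camera coordinates). Camera axes: x right, y down, z forward; pixel columns grow to the right and rows downward; lengths in m; the calibration is good to about 2 mm. The wrist camera is an equidistant fisheye: a pixel r from the principal point sees the ray r / f radians off the axis. A picture is of the moment at which its call begins: read the wrist's pose just before it. camera_model takes no time and is no camera call; for the wrist camera it gives the pose at the moment of the call.
- bot.job_done(): hands the job in; it is judged then, once.
Trained networks look in the newest picture that a camera, given by its name, has taken for a name from the list of things; names that differ only in an ending like _2 or _b are one class to them, and where a whole thing is asked for, a point or a joint stands for the part that bears it (a point fixed in the world has none). Each returns a list of dicts, best first, with "score" (0 to 1); they miss things now and then, are a little off and sometimes report something else, mostly with a low value. They report only what shows in the picture. A call takes as long as a camera call. They do not tell look-alikes from the thing itself.
- bot.find_in(name, camera): "location" ([x, y, z] in m, in the coordinates of the camera as it stood for that picture, good to about 4 mm: the middle of the surface that is visible of it).
- bot.trace(name, camera): "mask" (480x640 bool, what is visible of it).
- bot.mark_of(name, camera): "location" ([x, y, z] in m, in the coordinates of the camera as it stood for that picture, good to about 4 mm: a listed point, or the origin of a listed thing).
The state is a dict: "t": time; "q": joint angles; "qd": joint speeds; "effort": joint torques, N m; "tcp_pos": TCP position; "tool_rot": TCP orientation; "wrist_force": force on the tool from outside, world axes, zero at the start; "torque": the same for the moment, N m; "grip_width": opening from 0.0 (shut) to 1.0 (fully open); "grip_force": force on a finger pad.
Only numpy, scipy, OpenCV 4.12 (cv2) and the standard library are available. Lean on these libraries where they do the work, as an engineer would, in place of code of your own. Each camera call takes 0.05 s, during which the arm holds its last target. There are 200 camera calls.

## Working session

There is one attempt and no reset: what is moved stays moved. The work goes in short steps, Python scripts to look and compute and a tool call to move; the robot and the scene stay as the last step left them, time stands still between calls to the robot, and variables do not carry over. Pictures are saved under pics/ and viewed, at most 10 in all, crops included, and the job is handed in when it is done.

Besides the shell and the picture viewer there is one more tool, called by a JSON object that holds its "fn" and its "kwargs". step_arm: Moves the arm, as the interface text tells. Its arguments: {"type":"object","properties":{"steps":{"type":"array","items":{"type":"object","properties":{"wx":{"type":"number"},"wy":{"type":"number"},"wz":{"type":"number"},"tx":{"type":"number"},"ty":{"type":"number"},"tz":{"type":"number"},"gripper":{"type":"number"}}}},"force":{"type":"number"}},"required":["steps"]}

```bash
mkdir -p pics; cat > h.py <<'E'
import numpy as np, cv2
from bench import bot
def w(cam,p):
    T=np.linalg.inv(np.array(bot.camera_model(cam)["camera_from_world"])); return (T@np.r_[p,1])[:3]
def px(cam,p):
    m=bot.camera_model(cam); c=(np.array(m["camera_from_world"])@np.r_[p,1])[:3]; u=np.array(m["mtx"])@c; return u[:2]/u[2]
def ray(cam,uv,z):
    m=bot.camera_model(cam); T=np.linalg.inv(np.array(m["camera_from_world"])); d=T[:3,:3]@np.linalg.inv(np.array(m["mtx"]))@np.r_[uv,1]; o=T[:3,3]; return o+d*(z-o[2])/d[2]
E
python3 - <<'E'
from h import *
for c in ("top","scene"):
    im=bot.read_camera(c); cv2.imwrite(f"pics/{c}0.png",im)
    for n in ("blue_jar_center","free_place","green_jar_center","black_jar_center"):
        for d in bot.mark_of(n,c)[:4]:
            p=w(c,d["location"]); print(c,n,round(d["score"],2),p.round(3),px(c,p).round())
s=bot.get_state(); print(s["t"],s["tcp_pos"],np.round(s["tool_rot"],3))
E
```

```text
top blue_jar_center 0.98 [0.432 0.274 0.027] [234. 252.]
top blue_jar_center 0.95 [0.453 0.107 0.028] [316. 243.]
top blue_jar_center 0.79 [0.292 0.187 0.031] [274. 323.]
top free_place 0.61 [ 0.471 -0.056  0.003] [395. 237.]
top green_jar_center 0.76 [ 0.578 -0.045  0.056] [395. 181.]
top green_jar_center 0.16 [ 0.683 -0.034  0.054] [390. 129.]
top black_jar_center 0.93 [ 0.685 -0.029  0.055] [387. 128.]
scene blue_jar_center 0.88 [0.29  0.189 0.029] [267. 156.]
scene blue_jar_center 0.87 [0.435 0.266 0.027] [353. 169.]
scene blue_jar_center 0.77 [0.447 0.106 0.028] [304. 226.]
scene free_place 0.8 [ 0.468 -0.062  0.006] [247. 306.]
scene green_jar_center 0.92 [ 0.575 -0.044  0.058] [306. 322.]
scene black_jar_center 0.87 [ 0.683 -0.03   0.06 ] [373. 357.]
0.5 [ 0.1839263  -0.62342101  0.2392658 ] [[ 0.959  0.283  0.   ]
 [ 0.283 -0.959  0.   ]
 [ 0.    -0.    -1.   ]]
```

View pics/top0.png

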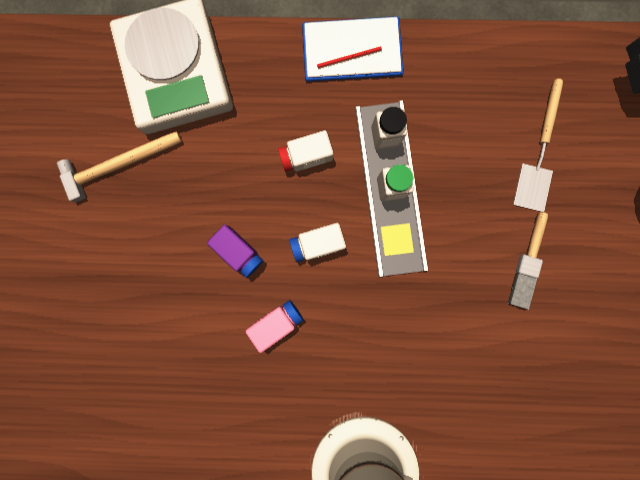

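View pics/scene0.png

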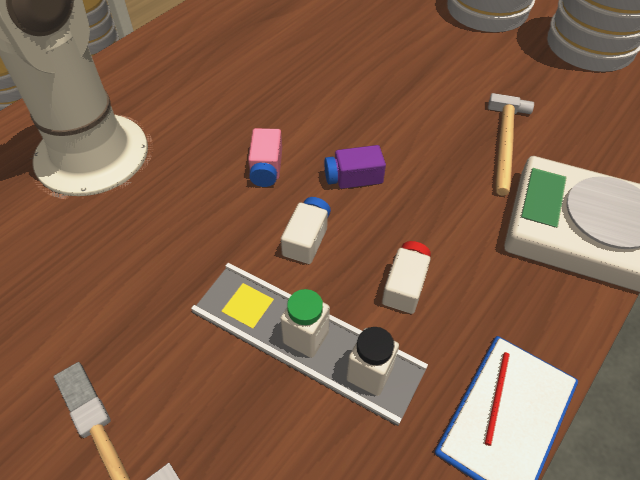

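The top picture shows four tipped jars:
- White with blue lid at (318,243).
- Purple with blue lid at (235,250).
- Pink with blue lid at (273,327).
- White with red lid at (308,152).

The white one with the blue lid fits the description, since its foot faces the lane and the purple and pink ones are look-alikes. The yellow square is at (397,240), next to the green jar at (397,181), and the black jar is at (391,125). I'll confirm with a crop and measure the axis.

```bash
python3 - <<'E'
from h import *
im=bot.read_camera("top"); cv2.imwrite("pics/crop.png",cv2.resize(im[190:300,260:440],None,fx=4,fy=4))
for d in bot.trace("blue_jar_center","top"):
    m=d["mask"]; v,u=np.nonzero(m)
    if abs(u.mean()-316)<20 and abs(v.mean()-243)<20:
        r=cv2.minAreaRect(np.c_[u,v].astype(np.float32)); b=cv2.boxPoints(r)
        print(d["score"],b.round(1).tolist(),[ray("top",p,.04)[:2].round(4).tolist() for p in b])
hsv=cv2.cvtColor(im,cv2.COLOR_BGR2HSV)
def cen(lo,hi,roi):
    m=cv2.inRange(hsv,lo,hi); z=np.zeros_like(m); x0,x1,y0,y1=roi; z[y0:y1,x0:x1]=m[y0:y1,x0:x1]
    v,u=np.nonzero(z); return cv2.minAreaRect(np.c_[u,v].astype(np.float32))
y=cen((22,100,100),(35,255,255),(360,430,200,280)); print(y,ray("top",y[0],.006),[ray("top",p,.006)[:2].round(4).tolist() for p in cv2.boxPoints(y)])
wt=cen((0,0,175),(179,60,255),(285,350,215,275)); print(wt,[ray("top",p,.054)[:2].round(4).tolist() for p in cv2.boxPoints(wt)])
E
```

```text
0.78 [[286.3999938964844, 235.0], [339.5, 219.8000030517578], [347.79998779296875, 248.89999389648438], [294.70001220703125, 264.1000061035156]] [[0.4677, 0.1675], [0.5005, 0.0619], [0.4427, 0.0443], [0.4101, 0.1493]]
((396.89959716796875, 239.2467498779297), (29.670751571655273, 29.60466957092285), 82.40535736083984) [ 0.46643826 -0.05904474  0.006     ] [[0.4922, -0.0244], [0.5017, -0.085], [0.4408, -0.0935], [0.4314, -0.0332]]
((321.1422424316406, 241.307373046875), (26.34022331237793, 43.772666931152344), 73.3007583618164) [[0.4672, 0.1468], [0.4939, 0.0648], [0.4445, 0.0491], [0.418, 0.1307]]
```

View pics/crop.png

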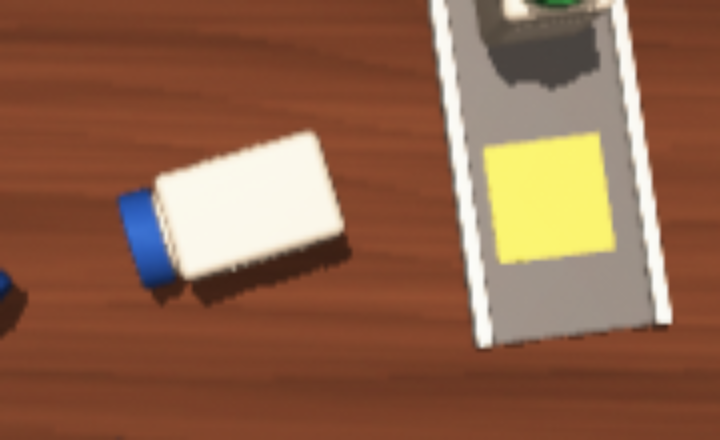

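The crop confirms it: the white jar with the blue lid, foot facing the yellow square. Its centre is about (0.453, 0.107) at yaw 18°. The square is at (0.466, -0.059) at yaw 8.3°. I'll approach via an outer waypoint.

{"fn": "step_arm", "kwargs": {"steps": [{"tx": 0.64, "ty": 0.64, "tz": 0.06, "wz": 1, "gripper": 1}, {"tx": 0.64, "ty": 0.64, "tz": 0.06, "wz": 1, "gripper": 1}, {"tx": 0.64, "ty": 0.64, "tz": 0.06, "wz": 1, "gripper": 1}, {"tx": 0.64, "ty": 0.64, "tz": 0.06, "wz": 1, "gripper": 1}, {"tx": 0.64, "ty": 0.64, "tz": 0.06, "wz": 1, "gripper": 1}, {"tx": 0.64, "ty": 0.64, "tz": 0.06, "wz": 1, "gripper": 1}, {"tx": 0.64, "ty": 0.64, "tz": 0.06, "wz": 1, "gripper": 1}, {"tx": 0.64, "ty": 0.64, "tz": 0.06, "wz": 1, "gripper": 1}, {"tx": 0.64, "ty": 0.64, "tz": 0.06, "wz": 1, "gripper": 1}, {"tx": 0.64, "ty": 0.64, "tz": 0.06, "wz": 1, "gripper": 1}, {"tx": 0.64, "ty": 0.64, "tz": 0.06, "wz": 1, "gripper": 1}, {"tx": 0.64, "ty": 0.64, "tz": 0.06, "wz": 1, "gripper": 1}], "force": 50}}

```text
invalid input
```

{"fn": "step_arm", "kwargs": {"steps": [{"wx": 0.0, "wy": 0.0, "wz": 0.99, "tx": 0.64, "ty": 0.64, "tz": 0.06, "gripper": 1.0}, {"wx": 0.0, "wy": 0.0, "wz": 0.99, "tx": 0.64, "ty": 0.64, "tz": 0.06, "gripper": 1.0}, {"wx": 0.0, "wy": 0.0, "wz": 0.99, "tx": 0.64, "ty": 0.64, "tz": 0.06, "gripper": 1.0}, {"wx": 0.0, "wy": 0.0, "wz": 0.99, "tx": 0.64, "ty": 0.64, "tz": 0.06, "gripper": 1.0}, {"wx": 0.0, "wy": 0.0, "wz": 0.99, "tx": 0.64, "ty": 0.64, "tz": 0.06, "gripper": 1.0}, {"wx": 0.0, "wy": 0.0, "wz": 0.99, "tx": 0.64, "ty": 0.64, "tz": 0.06, "gripper": 1.0}, {"wx": 0.0, "wy": 0.0, "wz": 0.99, "tx": 0.64, "ty": 0.64, "tz": 0.06, "gripper": 1.0}, {"wx": 0.0, "wy": 0.0, "wz": 0.99, "tx": 0.64, "ty": 0.64, "tz": 0.06, "gripper": 1.0}, {"wx": 0.0, "wy": 0.0, "wz": 0.99, "tx": 0.64, "ty": 0.64, "tz": 0.06, "gripper": 1.0}, {"wx": 0.0, "wy": 0.0, "wz": 0.99, "tx": 0.64, "ty": 0.64, "tz": 0.06, "gripper": 1.0}, {"wx": 0.0, "wy": 0.0, "wz": 0.99, "tx": 0.64, "ty": 0.64, "tz": 0.06, "gripper": 1.0}, {"wx": 0.0, "wy": 0.0, "wz": 0.99, "tx": 0.64, "ty": 0.64, "tz": 0.06, "gripper": 1.0}]}}

```text
t: 1.6
tcp_pos: [0.5106, -0.2943, 0.271]
tool_rot: [[0.474, 0.88, 0.006], [0.88, -0.474, 0.003], [0.006, 0.004, -1.0]]
wrist_force: [1.3, 0.7, 0.0]
grip_width: 1.001
grip_force: 0.0
```

{"fn": "step_arm", "kwargs": {"steps": [{"wx": 0.0, "wy": 0.0, "wz": 0.99, "tx": -0.14, "ty": 0.98, "tz": 0.0, "gripper": 1.0}, {"wx": 0.0, "wy": 0.0, "wz": 0.99, "tx": -0.14, "ty": 0.98, "tz": 0.0, "gripper": 1.0}, {"wx": 0.0, "wy": 0.0, "wz": 0.99, "tx": -0.14, "ty": 0.98, "tz": 0.0, "gripper": 1.0}, {"wx": 0.0, "wy": 0.0, "wz": 0.99, "tx": -0.14, "ty": 0.98, "tz": 0.0, "gripper": 1.0}, {"wx": 0.0, "wy": 0.0, "wz": 0.99, "tx": -0.14, "ty": 0.98, "tz": 0.0, "gripper": 1.0}, {"wx": 0.0, "wy": 0.0, "wz": 0.99, "tx": -0.14, "ty": 0.98, "tz": 0.0, "gripper": 1.0}, {"wx": 0.0, "wy": 0.0, "wz": 0.99, "tx": -0.14, "ty": 0.98, "tz": 0.0, "gripper": 1.0}, {"wx": 0.0, "wy": 0.0, "wz": 0.99, "tx": -0.14, "ty": 0.98, "tz": 0.0, "gripper": 1.0}, {"wx": 0.0, "wy": 0.0, "wz": 0.99, "tx": -0.14, "ty": 0.98, "tz": 0.0, "gripper": 1.0}, {"wx": 0.0, "wy": 0.0, "wz": 0.99, "tx": -0.14, "ty": 0.98, "tz": 0.0, "gripper": 1.0}, {"wx": 0.0, "wy": 0.0, "wz": 0.99, "tx": -0.14, "ty": 0.98, "tz": 0.0, "gripper": 1.0}, {"wx": 0.0, "wy": 0.0, "wz": 0.99, "tx": -0.14, "ty": 0.98, "tz": 0.0, "gripper": 1.0}, {"wx": 0.0, "wy": 0.0, "wz": 0.99, "tx": -0.14, "ty": 0.98, "tz": 0.0, "gripper": 1.0}, {"wx": 0.0, "wy": 0.0, "wz": 0.99, "tx": -0.14, "ty": 0.98, "tz": 0.0, "gripper": 1.0}, {"wx": 0.0, "wy": 0.0, "wz": 0.99, "tx": -0.14, "ty": 0.98, "tz": 0.0, "gripper": 1.0}]}}

```text
t: 2.85
tcp_pos: [0.4339, 0.1862, 0.2692]
tool_rot: [[-0.268, 0.963, -0.0], [0.963, 0.268, -0.001], [-0.001, -0.0, -1.0]]
wrist_force: [0.8, 0.7, -0.1]
grip_width: 0.998
grip_force: 0.0
```

{"fn": "step_arm", "kwargs": {"steps": [{"wx": -0.425, "wy": -0.13, "wz": 0.03, "tx": 0.0, "ty": -0.01, "tz": -0.1, "gripper": 1.0}, {"wx": -0.425, "wy": -0.13, "wz": 0.03, "tx": 0.0, "ty": -0.01, "tz": -0.1, "gripper": 1.0}, {"wx": -0.425, "wy": -0.13, "wz": 0.03, "tx": 0.0, "ty": -0.01, "tz": -0.1, "gripper": 1.0}, {"wx": -0.85, "wy": -0.258, "wz": 0.053, "tx": -0.006, "ty": -0.028, "tz": -0.34, "gripper": 1.0}, {"wx": -0.85, "wy": -0.258, "wz": 0.053, "tx": -0.006, "ty": -0.028, "tz": -0.34, "gripper": 1.0}, {"wx": -0.85, "wy": -0.258, "wz": 0.053, "tx": -0.006, "ty": -0.028, "tz": -0.34, "gripper": 1.0}, {"wx": -0.85, "wy": -0.258, "wz": 0.053, "tx": -0.006, "ty": -0.028, "tz": -0.34, "gripper": 1.0}, {"wx": -0.85, "wy": -0.258, "wz": 0.053, "tx": -0.006, "ty": -0.028, "tz": -0.34, "gripper": 1.0}, {"wx": -0.85, "wy": -0.258, "wz": 0.053, "tx": -0.006, "ty": -0.028, "tz": -0.34, "gripper": 1.0}, {"wx": -0.85, "wy": -0.258, "wz": 0.053, "tx": -0.006, "ty": -0.028, "tz": -0.34, "gripper": 1.0}]}}

```text
t: 3.68
tcp_pos: [0.4345, 0.1719, 0.1045]
tool_rot: [[-0.227, 0.952, 0.204], [0.733, 0.305, -0.608], [-0.641, 0.011, -0.767]]
wrist_force: [0.3, 0.5, 1.1]
grip_width: 1.0
grip_force: 0.0
```

```bash
python3 - <<'E'
from h import *
s=bot.get_state(); print(s["t"],s["tcp_pos"],np.round(s["tool_rot"],3).tolist(),np.round(s["q"],1))
cv2.imwrite("pics/w1.png",bot.read_camera("wrist"))
for d in bot.mark_of("blue_jar_center","wrist")[:4]: print(round(d["score"],2),w("wrist",d["location"]).round(4))
E
```

```text
3.6833 [0.43452817 0.17190373 0.10446114] [[-0.227, 0.952, 0.204], [0.733, 0.305, -0.608], [-0.641, 0.011, -0.767]] [-16.6  40.7 -42.  113.3  56.8  79.4 -74.5]
0.93 [0.2862 0.187  0.0283]
0.84 [0.4348 0.2684 0.0266]
```

View pics/w1.png

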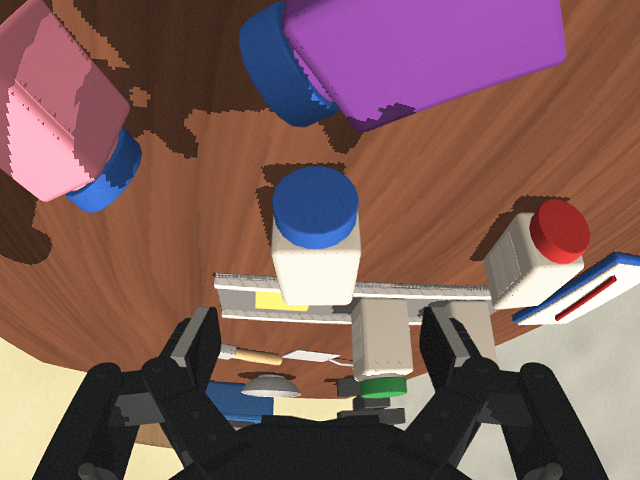

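The wrist picture shows the blue lid at (315,205), centred between the fingers at about 320. Purple, pink and red are clear of them. I'll advance along the tool and grip.

{"fn": "step_arm", "kwargs": {"steps": [{"wx": 0.0, "wy": 0.0, "wz": 0.0, "tx": 0.01, "ty": -0.03, "tz": -0.038, "gripper": 1.0}, {"wx": 0.0, "wy": 0.0, "wz": 0.0, "tx": 0.02, "ty": -0.06, "tz": -0.076, "gripper": 1.0}, {"wx": 0.0, "wy": 0.0, "wz": 0.0, "tx": 0.03, "ty": -0.09, "tz": -0.115, "gripper": 1.0}, {"wx": 0.0, "wy": 0.0, "wz": 0.0, "tx": 0.04, "ty": -0.122, "tz": -0.153, "gripper": 1.0}, {"wx": 0.0, "wy": 0.0, "wz": 0.0, "tx": 0.04, "ty": -0.122, "tz": -0.153, "gripper": 1.0}, {"wx": 0.0, "wy": 0.0, "wz": 0.0, "tx": 0.04, "ty": -0.122, "tz": -0.153, "gripper": 1.0}, {"wx": 0.0, "wy": 0.0, "wz": 0.0, "tx": 0.04, "ty": -0.122, "tz": -0.153, "gripper": 1.0}]}}

```text
t: 4.37
tcp_pos: [0.453, 0.1124, 0.0259]
tool_rot: [[-0.232, 0.951, 0.203], [0.731, 0.308, -0.608], [-0.641, 0.007, -0.767]]
wrist_force: [-0.1, 1.2, 0.9]
grip_width: 1.0
grip_force: 0.0
```

{"fn": "step_arm", "kwargs": {"steps": [{"wx": 0.0, "wy": 0.0, "wz": 0.0, "tx": 0.0, "ty": 0.0, "tz": 0.0, "gripper": 0.4}, {"wx": 0.0, "wy": 0.0, "wz": 0.0, "tx": 0.0, "ty": 0.0, "tz": 0.0, "gripper": 0.4}, {"wx": 0.0, "wy": 0.0, "wz": 0.0, "tx": 0.0, "ty": 0.0, "tz": 0.0, "gripper": 0.4}, {"wx": 0.0, "wy": 0.0, "wz": 0.0, "tx": 0.0, "ty": 0.0, "tz": 0.0, "gripper": 0.4}, {"wx": 0.0, "wy": 0.0, "wz": 0.0, "tx": 0.0, "ty": 0.0, "tz": 0.0, "gripper": 0.4}, {"wx": 0.0, "wy": 0.0, "wz": 0.0, "tx": 0.0, "ty": 0.0, "tz": 0.0, "gripper": 0.4}, {"wx": 0.0, "wy": 0.0, "wz": 0.0, "tx": 0.0, "ty": 0.0, "tz": 0.0, "gripper": 0.4}, {"wx": 0.0, "wy": 0.0, "wz": 0.0, "tx": 0.0, "ty": 0.0, "tz": 0.0, "gripper": 0.4}, {"wx": 0.0, "wy": 0.0, "wz": 0.0, "tx": 0.0, "ty": 0.0, "tz": 0.0, "gripper": 0.4}, {"wx": 0.0, "wy": 0.0, "wz": 0.0, "tx": 0.0, "ty": 0.0, "tz": 0.0, "gripper": 0.4}], "force": 60}}

```text
t: 5.2
tcp_pos: [0.4516, 0.1128, 0.0241]
tool_rot: [[-0.236, 0.95, 0.202], [0.729, 0.311, -0.61], [-0.643, 0.003, -0.766]]
wrist_force: [-0.3, 1.6, 7.6]
grip_width: 0.628
grip_force: 62.6
```

Gripped: the width is about 53 mm. Now lift and start the turn.

{"fn": "step_arm", "kwargs": {"steps": [{"wx": 0.0, "wy": 0.0, "wz": 0.0, "tx": 0.0, "ty": 0.0, "tz": 0.05, "gripper": 0.4}, {"wx": 0.0, "wy": 0.0, "wz": 0.0, "tx": 0.0, "ty": 0.0, "tz": 0.1, "gripper": 0.4}, {"wx": 0.0, "wy": 0.0, "wz": 0.0, "tx": 0.0, "ty": 0.0, "tz": 0.16, "gripper": 0.4}, {"wx": 0.16, "wy": 0.052, "wz": 0.0, "tx": 0.0, "ty": -0.03, "tz": 0.22, "gripper": 0.4}, {"wx": 0.285, "wy": 0.093, "wz": 0.0, "tx": 0.0, "ty": -0.05, "tz": 0.28, "gripper": 0.4}, {"wx": 0.428, "wy": 0.14, "wz": 0.0, "tx": 0.01, "ty": -0.08, "tz": 0.33, "gripper": 0.4}, {"wx": 0.571, "wy": 0.186, "wz": 0.0, "tx": 0.01, "ty": -0.1, "tz": 0.35, "gripper": 0.4}, {"wx": 0.713, "wy": 0.233, "wz": 0.0, "tx": 0.02, "ty": -0.12, "tz": 0.35, "gripper": 0.4}, {"wx": 0.856, "wy": 0.279, "wz": 0.0, "tx": 0.02, "ty": -0.14, "tz": 0.35, "gripper": 0.4}, {"wx": 0.951, "wy": 0.31, "wz": 0.0, "tx": 0.02, "ty": -0.16, "tz": 0.35, "gripper": 0.4}, {"wx": 0.951, "wy": 0.31, "wz": 0.0, "tx": 0.02, "ty": -0.16, "tz": 0.35, "gripper": 0.4}, {"wx": 0.951, "wy": 0.31, "wz": 0.0, "tx": 0.02, "ty": -0.16, "tz": 0.35, "gripper": 0.4}]}}

```text
t: 6.2
tcp_pos: [0.4607, 0.027, 0.1971]
tool_rot: [[-0.299, 0.954, -0.028], [0.95, 0.3, 0.084], [0.088, -0.001, -0.996]]
wrist_force: [-0.5, 1.2, -3.6]
grip_width: 0.626
grip_force: 64.6
```

{"fn": "step_arm", "kwargs": {"steps": [{"wx": 0.14, "wy": 0.033, "wz": -0.029, "tx": 0.0, "ty": -0.02, "tz": 0.0, "gripper": 0.4}, {"wx": 0.28, "wy": 0.066, "wz": -0.058, "tx": 0.0, "ty": -0.05, "tz": 0.0, "gripper": 0.4}, {"wx": 0.42, "wy": 0.099, "wz": -0.087, "tx": 0.0, "ty": -0.08, "tz": 0.0, "gripper": 0.4}, {"wx": 0.56, "wy": 0.131, "wz": -0.117, "tx": 0.01, "ty": -0.11, "tz": 0.0, "gripper": 0.4}, {"wx": 0.7, "wy": 0.164, "wz": -0.146, "tx": 0.01, "ty": -0.14, "tz": 0.0, "gripper": 0.4}, {"wx": 0.84, "wy": 0.197, "wz": -0.175, "tx": 0.012, "ty": -0.16, "tz": 0.0, "gripper": 0.4}, {"wx": 0.975, "wy": 0.229, "wz": -0.204, "tx": 0.012, "ty": -0.176, "tz": 0.0, "gripper": 0.4}, {"wx": 0.975, "wy": 0.229, "wz": -0.204, "tx": 0.012, "ty": -0.176, "tz": 0.0, "gripper": 0.4}, {"wx": 0.975, "wy": 0.229, "wz": -0.204, "tx": 0.012, "ty": -0.176, "tz": 0.0, "gripper": 0.4}, {"wx": 0.975, "wy": 0.229, "wz": -0.204, "tx": 0.012, "ty": -0.176, "tz": 0.0, "gripper": 0.4}, {"wx": 0.975, "wy": 0.229, "wz": -0.204, "tx": 0.012, "ty": -0.176, "tz": 0.0, "gripper": 0.4}, {"wx": 0.975, "wy": 0.229, "wz": -0.204, "tx": 0.012, "ty": -0.176, "tz": 0.0, "gripper": 0.4}]}}

```text
t: 7.2
tcp_pos: [0.4669, -0.0545, 0.1989]
tool_rot: [[-0.097, 0.989, -0.113], [0.637, 0.149, 0.756], [0.765, 0.001, -0.645]]
wrist_force: [-0.1, -1.2, -3.3]
grip_width: 0.627
grip_force: 64.8
```

```bash
python3 - <<'E'
from h import *
s=bot.get_state(); print(s["t"],s["tcp_pos"],np.round(s["tool_rot"],3).tolist(),np.round(s["q"],1))
cv2.imwrite("pics/s2.png",bot.read_camera("scene")); bot.read_camera("top")
for c in("scene","top"):
  for d in bot.mark_of("blue_jar_center",c)[:4]: print(c,round(d["score"],2),w(c,d["location"]).round(4))
E
```

```text
7.2 [ 0.46692682 -0.05448418  0.19893501] [[-0.097, 0.989, -0.113], [0.637, 0.149, 0.756], [0.765, 0.001, -0.645]] [ 70.7  49.  -58.8 102.2  -4.8  71.   25.5]
scene 0.84 [0.4367 0.2689 0.0292]
scene 0.79 [0.29   0.1885 0.0263]
top 0.87 [ 0.4658 -0.0579  0.1915]
top 0.65 [0.2893 0.1875 0.0256]
top 0.6 [0.4312 0.2768 0.0297]
```

View pics/s2.png

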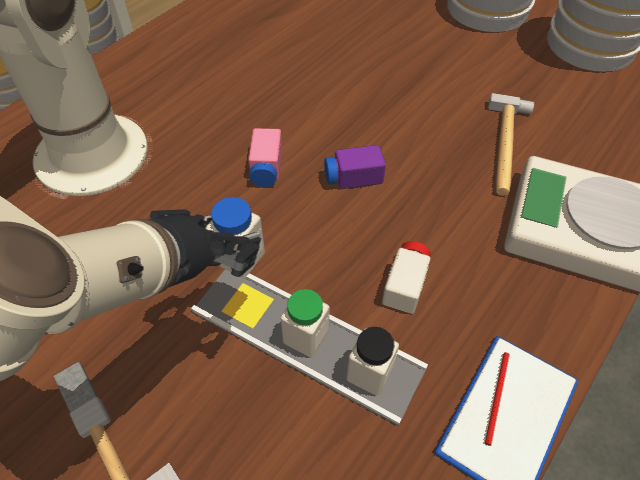

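The scene picture shows the blue-lidded jar upright in the gripper at (232,230), above the yellow square at (248,305), with green and black standing as before. The top-view estimate of (0.466, -0.058) matches the target. Next I'll lower it, then feel for contact.

{"fn": "step_arm", "kwargs": {"steps": [{"wx": 0.0, "wy": 0.0, "wz": 0.0, "tx": 0.0, "ty": -0.004, "tz": -0.06, "gripper": 0.4}, {"wx": 0.0, "wy": 0.0, "wz": 0.0, "tx": 0.0, "ty": -0.004, "tz": -0.11, "gripper": 0.4}, {"wx": 0.0, "wy": 0.0, "wz": 0.0, "tx": 0.0, "ty": -0.004, "tz": -0.16, "gripper": 0.4}, {"wx": 0.0, "wy": 0.0, "wz": 0.0, "tx": 0.0, "ty": -0.004, "tz": -0.2, "gripper": 0.4}, {"wx": 0.0, "wy": 0.0, "wz": 0.0, "tx": 0.0, "ty": -0.004, "tz": -0.23, "gripper": 0.4}, {"wx": 0.0, "wy": 0.0, "wz": 0.0, "tx": 0.0, "ty": -0.004, "tz": -0.25, "gripper": 0.4}, {"wx": 0.0, "wy": 0.0, "wz": 0.0, "tx": 0.0, "ty": -0.004, "tz": -0.256, "gripper": 0.4}, {"wx": 0.0, "wy": 0.0, "wz": 0.0, "tx": 0.0, "ty": -0.004, "tz": -0.256, "gripper": 0.4}, {"wx": 0.0, "wy": 0.0, "wz": 0.0, "tx": 0.0, "ty": -0.004, "tz": -0.256, "gripper": 0.4}, {"wx": 0.0, "wy": 0.0, "wz": 0.0, "tx": 0.0, "ty": -0.004, "tz": -0.256, "gripper": 0.4}]}}

```text
t: 8.23
tcp_pos: [0.4676, -0.0585, 0.0709]
tool_rot: [[-0.094, 0.99, -0.11], [0.636, 0.144, 0.758], [0.766, 0.001, -0.643]]
wrist_force: [0.1, 1.0, -4.4]
grip_width: 0.622
grip_force: 64.8
```

```bash
python3 - <<'E'
from h import *
s=bot.get_state(); print(s["t"],s["tcp_pos"],s["wrist_force"],np.round(s["tool_rot"],3).tolist())
cv2.imwrite("pics/t3.png",cv2.resize(bot.read_camera("top")[190:300,330:470],None,fx=4,fy=4))
for d in bot.mark_of("blue_jar_center","top")[:4]: print(round(d["score"],2),w("top",d["location"]).round(4))
E
```

```text
8.2333 [ 0.46761031 -0.05853801  0.07086811] [ 0.06578927  0.99983754 -4.43324922] [[-0.094, 0.99, -0.11], [0.636, 0.144, 0.758], [0.766, 0.001, -0.643]]
0.95 [ 0.4679 -0.0623  0.0609]
0.73 [0.2899 0.1853 0.0272]
0.63 [0.4323 0.2767 0.0245]
```

View pics/t3.png

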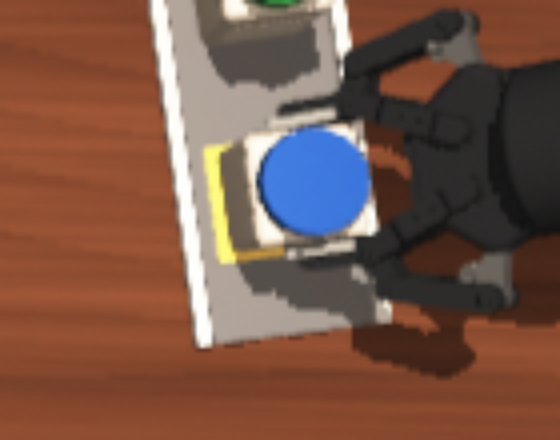

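The crop shows the jar over the square, with the blue lid at (315,182). It sits about 2 mm too far in -y. I'll correct that and feel down to the floor.

{"fn": "step_arm", "kwargs": {"steps": [{"wx": 0.0, "wy": 0.0, "wz": 0.0, "tx": 0.0, "ty": 0.004, "tz": -0.004, "gripper": 0.4}, {"wx": 0.0, "wy": 0.0, "wz": 0.0, "tx": 0.0, "ty": 0.004, "tz": -0.008, "gripper": 0.4}, {"wx": 0.0, "wy": 0.0, "wz": 0.0, "tx": 0.0, "ty": 0.004, "tz": -0.01, "gripper": 0.4}, {"wx": 0.0, "wy": 0.0, "wz": 0.0, "tx": 0.0, "ty": 0.004, "tz": -0.012, "gripper": 0.4}, {"wx": 0.0, "wy": 0.0, "wz": 0.0, "tx": 0.0, "ty": 0.004, "tz": -0.012, "gripper": 0.4}]}}

```text
t: 8.75
tcp_pos: [0.4673, -0.0563, 0.0668]
tool_rot: [[-0.093, 0.989, -0.111], [0.633, 0.145, 0.76], [0.769, -0.0, -0.64]]
wrist_force: [-3.4, -6.7, 16.5]
grip_width: 0.63
grip_force: 66.6
```

It's in contact with the floor. I'll ease off slightly and release.

{"fn": "step_arm", "kwargs": {"steps": [{"wx": 0.0, "wy": 0.0, "wz": 0.0, "tx": 0.0, "ty": 0.0, "tz": 0.004, "gripper": 0.4}, {"wx": 0.0, "wy": 0.0, "wz": 0.0, "tx": 0.0, "ty": 0.0, "tz": 0.004, "gripper": 0.4}, {"wx": 0.0, "wy": 0.0, "wz": 0.0, "tx": 0.0, "ty": 0.0, "tz": 0.004, "gripper": 0.66}, {"wx": 0.0, "wy": 0.0, "wz": 0.0, "tx": 0.0, "ty": 0.0, "tz": 0.004, "gripper": 0.7}, {"wx": 0.0, "wy": 0.0, "wz": 0.0, "tx": 0.0, "ty": 0.0, "tz": 0.004, "gripper": 0.8}, {"wx": 0.0, "wy": 0.0, "wz": 0.0, "tx": 0.0, "ty": 0.0, "tz": 0.004, "gripper": 0.9}, {"wx": 0.0, "wy": 0.0, "wz": 0.0, "tx": 0.0, "ty": 0.0, "tz": 0.004, "gripper": 0.9}, {"wx": 0.0, "wy": 0.0, "wz": 0.0, "tx": 0.0, "ty": 0.0, "tz": 0.004, "gripper": 0.9}, {"wx": 0.0, "wy": 0.0, "wz": 0.0, "tx": 0.0, "ty": 0.0, "tz": 0.004, "gripper": 0.9}]}}

```text
t: 9.5
tcp_pos: [0.4669, -0.0563, 0.0657]
tool_rot: [[-0.092, 0.99, -0.111], [0.635, 0.144, 0.759], [0.767, -0.0, -0.642]]
wrist_force: [0.2, 0.3, -0.3]
grip_width: 0.903
grip_force: 0.0
```

Now retract along -tool z, direction (0.11, -0.76, 0.64).

{"fn": "step_arm", "kwargs": {"steps": [{"wx": 0.0, "wy": 0.0, "wz": 0.0, "tx": 0.004, "ty": -0.03, "tz": 0.026, "gripper": 0.9}, {"wx": 0.0, "wy": 0.0, "wz": 0.0, "tx": 0.009, "ty": -0.06, "tz": 0.051, "gripper": 0.9}, {"wx": 0.0, "wy": 0.0, "wz": 0.0, "tx": 0.018, "ty": -0.12, "tz": 0.102, "gripper": 0.9}, {"wx": 0.0, "wy": 0.0, "wz": 0.0, "tx": 0.027, "ty": -0.18, "tz": 0.154, "gripper": 0.9}, {"wx": 0.0, "wy": 0.0, "wz": 0.0, "tx": 0.035, "ty": -0.24, "tz": 0.205, "gripper": 0.9}, {"wx": 0.0, "wy": 0.0, "wz": 0.0, "tx": 0.035, "ty": -0.24, "tz": 0.205, "gripper": 0.9}, {"wx": 0.0, "wy": 0.0, "wz": 0.0, "tx": 0.035, "ty": -0.24, "tz": 0.205, "gripper": 0.9}, {"wx": 0.0, "wy": 0.0, "wz": 0.0, "tx": 0.035, "ty": -0.24, "tz": 0.205, "gripper": 0.9}]}}

```text
t: 10.17
tcp_pos: [0.484, -0.1759, 0.168]
tool_rot: [[-0.092, 0.989, -0.112], [0.635, 0.145, 0.759], [0.767, -0.001, -0.642]]
wrist_force: [0.2, -0.4, 0.4]
grip_width: 0.903
grip_force: 0.0
```

```bash
python3 - <<'E'
from h import *
a=bot.read_camera("scene"); bot.read_camera("top")
cv2.imwrite("pics/s4.png",a[180:440,150:470])
for c in("top","scene"):
  for n in ("blue_jar_center","green_jar_center","black_jar_center"):
    for d in bot.mark_of(n,c)[:3]: print(c,n,round(d["score"],2),w(c,d["location"]).round(4))
E
```

```text
top blue_jar_center 0.81 [0.4317 0.2754 0.0274]
top blue_jar_center 0.65 [ 0.467  -0.0602  0.0564]
top blue_jar_center 0.65 [0.2893 0.1858 0.0284]
top green_jar_center 0.79 [ 0.5759 -0.0454  0.0575]
top black_jar_center 0.91 [ 0.6831 -0.0306  0.0556]
scene blue_jar_center 0.71 [ 0.4628 -0.0568  0.0604]
scene blue_jar_center 0.6 [0.4359 0.2664 0.0269]
scene blue_jar_center 0.55 [0.2895 0.189  0.026 ]
scene green_jar_center 0.91 [ 0.5732 -0.0442  0.0571]
scene black_jar_center 0.8 [ 0.6836 -0.0272  0.057 ]
```

View pics/s4.png

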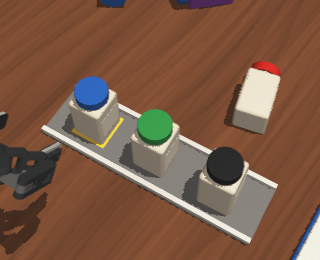

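The picture shows the blue jar upright on the yellow square at (95,112), green and black in place, and the gripper clear.

```bash
python3 -c "
from bench import bot
print(bot.job_done())"
```

```text
the job is handed in; nothing more can be done
None
```

The blue-lidded jar stands upright, lid up, within about 4 mm of the yellow square's centre by the cameras; the green and black jars measure where they began, the arm is clear, and the job was handed in shortly after 10 s on the robot's clock, with no verdict returned.

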